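# Unscrew the orange ink cap of unknown thread hand and hold it off

### The job

The two ink refill bottles in the rack have quarter-turn screw caps; one bottle has an ordinary thread and the other a reverse thread, and nothing shows which is which. Find out which way the orange cap loosens by trying it, unscrew it, lift it clear of its bottle and finish while still holding it in the gripper, level and still, about 10 cm above where it sat. Leave the blue cap on its bottle, and do not disturb the ink bottle, the white fluid bottle and the tub of clips that stand around.

Things in the scene. Friction and masses are not known exactly. Their poses are not given: they have to be found in the camera images.
- orange_cap: The cap to take off: orange round ribbed cap, 45 mm across, 42 mm tall, about 60 g, upright on one of the two bottles, white line across its top along its x axis. Origin: centre of its underside, z up, at first 80 mm above the desk (its top at 122 mm). Grip it from above, across its diameter anywhere round it, on its upper 20 mm.
- orange_cap_top (a point): Centre of the orange cap's top. Quarter-turn thread, hand unknown: tightening, the cap meets a hard stop within 25 degrees; loosening, it turns easily, can be lifted straight off after 50 to 90 degrees (aim for 70), and is stopped near 100. A grip of 25 N is plenty; hard gripping only strains it. It does not rise as it turns; while locked it has 2 mm of up-and-down play.
- blue_cap: The other cap, the same but blue, on the other bottle, 130 mm away along the rack. Leave it alone. Origin: centre of its underside.
- rack: Fixed grey tray 92 x 215 x 12 mm with two black collars that hold two identical white bottles (57 mm across, shoulder 78 mm above the desk) firmly, at 65 mm either side of its middle along its y axis; bottles cannot turn or lift. Origin: centre of its underside, z up. The white line on each cap starts within 5 degrees of the rack's x axis.
- ink_bottle: Dark blue ink bottle, 47 mm across, 56 mm tall, loose, standing aside; leave alone. Origin: centre of its underside.
- fluid: White correction-fluid bottle, 35 mm across, 66 mm tall, loose, standing aside; leave alone. Origin: centre of its underside.
- tub: Dark green tub of paper clips, 65 mm across, 36 mm tall, loose, standing aside; leave alone. Origin: centre of its underside.
Mind the look-alikes: they are no part of the job. Of the things shaped like the orange_cap, the orange one is meant.

How it is judged:
By the outcome, as a careful person would: the job done as asked, in the order asked, and still so for the second after the job is handed in, while the arm keeps its last pose, push and grip.
It also fails if it takes over 42 s, if anything falls off the work surface, if the arm or the gripper's body presses on something with over 40 N, if the wrist force passes 120 N, or if a joint passes its speed limit or range.

### The arm

A 6-joint arm with a two-finger parallel gripper is mounted at the origin on the work surface; the furniture and walls round the work are solid. World frame = base frame: x ahead of the robot, y to its left, z up, the work surface at z = 0. Lengths are in m, angles in rad, forces in N, time in s.
With the tool pointing down it reaches from about 0.35 to 0.775 m from the base axis. Payload 5.5 kg.
Tool frame: the origin (TCP) lies midway between the tips of the shut fingers; the grasp point (between the pads) lies 19 mm behind it; z points along the fingers, y is the line along which they close (so a half turn about z gives the same grasp; the last joint's range is limited). The gripper opens to 85 mm and grips with 20 to 120 N. Pads are 22 mm wide; open, the fingers measure 114 mm over their backs; the gripper's body (76 mm by 85 mm) begins 54 mm behind the grasp point. The pads swing forward as they close: fully open they stand 13 mm farther back than shut.
Start: joints at [0.995, 0.313, 0.046, 1.304, 0, 1.431], TCP at [0.243, 0.521, 0.231] pointing down, gripper open.
Joint ranges: [-2.76, 2.76], [-0.86, 1.69], [-1.03, 1.26], [-2.2, 2.34], [-1.47, 1.5], [-3.14, 3.14]. Speed limits (rad/s): [2.57, 2.57, 3.14, 3.14, 3.14, 3.14].

### API

Orientations are given as a unit quaternion [w, x, y, z].
In Python, from workcell import telemetry, imaging, env gives the robot as it stands. The module is installed in compiled form; this text tells all that it offers.
- The arm moves only by the tool step_arm, never from a script. Its argument "moves" is a list of rows, each a list of 3 entries, a list of its own where there are three numbers: the shift along the tool's x, y, z in mm, then the turn, a rotation vector about the tool's x, y, z in rad, then the finger opening in mm, from 0 to 85.4. A call has 1 to 8 rows; each row is the pose to reach, as a shift and turn from the pose commanded when the call began, along the tool's axes at that moment; what a row does not reach only later rows make up. A row lasts 1/12 s, in which the tool goes at most 41.7 mm and 7.16 degrees, less where a joint would pass 70% of its speed; a pose out of reach is approached as far as the arm can. A call with a gripper value outside its range is refused whole. The fingers move at their own pace and stop on an object; "grip_force" is the grip in N (left out, the last holds). Time passes only in rows, so rows that repeat a pose let the fingers close. It gives the time, the measured TCP pose, the force, the opening and the grip force at its end, in the units of the state.
- telemetry.get_state(): the state, without advancing time (a new reading comes with each control period).
- imaging.read_camera(name): name is "scene" or "side" or "wrist"; returns the picture (400x640x3 uint8, red, green, blue); there is no depth.
- imaging.camera_params(name): a dict with "camera_matrix" (3x3 intrinsics, pixels), "D" ([k1, k2, p1, p2, k3] as OpenCV has them; the pictures are not rectified), "pose" (4x4, takes a point from camera to world coordinates). Camera axes: x right, y up, looking along -z (the intrinsics and any distortion apply to the point x, -y, -z); pixel columns grow to the right and rows downward; lengths in m; the calibration is good to about 2 mm. A picture is of the moment at which its call begins: read the wrist's pose just before it. camera_params takes no time and is no camera call; for the wrist camera it gives the pose at the moment of the call.
- env.hand_in(): hands the job in; it is judged then, once.
The state is a dict: "clock": time; "joint_pos": joint angles; "qvel": joint speeds; "tau": joint torques, N m; "tcp_pos": TCP position; "orientation": TCP orientation; "wrist_force": force on the tool from outside, world axes, zero at the start; "ft_torque": the same for the moment, N m; "finger_gap": finger opening in m; "grip_force": force on a finger pad.
Only numpy, scipy, OpenCV 4.12 (cv2) and the standard library are available. Lean on these libraries where they do the work, as an engineer would, in place of code of your own. Each camera call takes 0.05 s, during which the arm holds its last target. There are 200 camera calls.

## Working session

There is one attempt and no reset: what is moved stays moved. The work goes in short steps, Python scripts to look and compute and a tool call to move; the robot and the scene stay as the last step left them, time stands still between calls to the robot, and variables do not carry over. Pictures are saved under pics/ and viewed, at most 10 in all, crops included, and the job is handed in when it is done.

Besides the shell and the picture viewer there is one more tool, called after ">>>" by a JSON object that holds its "method" and its "body". step_arm: Moves the arm, as the interface text tells. Its arguments: {"type":"object","properties":{"moves":{"type":"array"},"grip_force":{"type":"number"}},"required":["moves"]}

```bash
mkdir -p pics
python3 - <<'E'
from workcell import telemetry, imaging
import cv2,numpy as np
for n in ["scene","side"]:
    im=imaging.read_camera(n); cv2.imwrite(f"pics/{n}0.png",im[:,:,::-1])
    p=imaging.camera_params(n); print(n,np.round(p["pose"],3).tolist(),np.round(p["camera_matrix"],1).tolist(),p["D"])
s=telemetry.get_state(); print(s)
E
```

```text
scene [[0.895, 0.318, -0.313, 0.138], [-0.446, 0.64, -0.626, -0.586], [0.001, 0.7, 0.715, 0.923], [0.0, 0.0, 0.0, 1.0]] [[434.1, 0.0, 319.5], [0.0, 434.1, 192.4], [0.0, 0.0, 1.0]] [-0.06387931  0.          0.          0.          0.        ]
side [[-0.982, 0.099, -0.159, 0.357], [-0.186, -0.426, 0.886, 0.953], [0.02, 0.9, 0.436, 0.505], [0.0, 0.0, 0.0, 1.0]] [[375.1, 0.0, 319.0], [0.0, 375.1, 197.2], [0.0, 0.0, 1.0]] [-0.00660276  0.          0.          0.          0.        ]
{'clock': 0.1, 'joint_pos': array([ 9.95431622e-01,  3.13919832e-01,  4.51159471e-02,  1.30359791e+00,
       -9.95210819e-06,  1.43122060e+00]), 'qvel': array([ 6.00147356e-04, -3.36295345e-03,  7.47708628e-04, -9.92861875e-04,
        6.55921472e-05, -2.75503052e-04]), 'tau': array([ 3.45918896e-03, -4.81722629e+01,  2.99245369e+01,  1.27161635e-02,
       -1.16933156e-04,  2.37005636e-06]), 'tcp_pos': array([0.24247767, 0.5208841 , 0.2305107 ]), 'orientation': array([-2.76219427e-04,  2.16174303e-01,  9.76354457e-01, -7.53730008e-04]), 'wrist_force': array([-0.05571313, -0.08198024,  0.07541598]), 'ft_torque': array([-0.0354448 ,  0.00176656, -0.04623125]), 'grip_force': 0.0, 'finger_gap': 0.08511976654539563}
```

View pics/scene0.png

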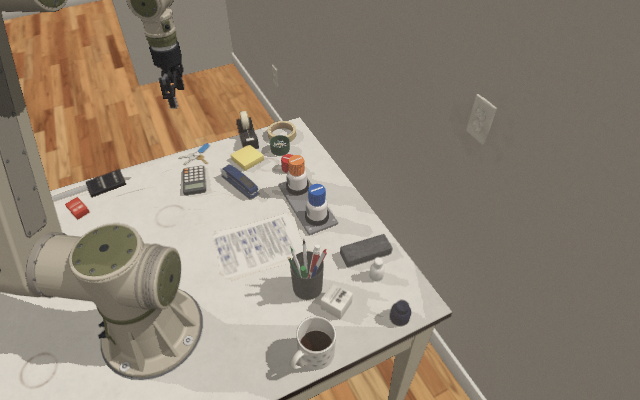

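View pics/side0.png

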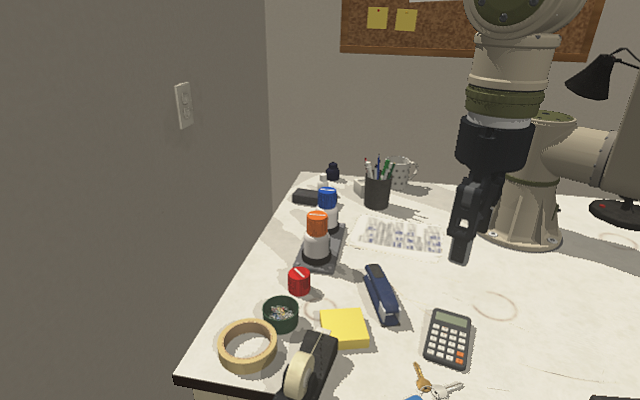

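Candidates: orange cap on the bottle at scene (296,165) / side (317,222); red loose look-alike at scene (289,161) / side (299,281); blue cap at (317,195) / (328,197). I choose the orange one on the bottle, and will check it in a crop.

```bash
cat > h.py <<'E'
import cv2,numpy as np
from workcell import imaging
def ray(n,uv,p=None):
    p=p or imaging.camera_params(n); T=np.array(p["pose"])
    q=cv2.undistortPoints(np.array([[uv]],float),np.array(p["camera_matrix"]),np.array(p["D"]))[0,0]
    d=T[:3,:3]@[q[0],-q[1],-1]; return T[:3,3],d
def plane(n,uv,z,p=None):
    o,d=ray(n,uv,p); return o+d*(z-o[2])/d[2]
def proj(n,X,p=None):
    p=p or imaging.camera_params(n); T=np.linalg.inv(p["pose"]); c=T[:3,:3]@X+T[:3,3]
    c=np.array([c[0],-c[1],-c[2]])
    return cv2.projectPoints(c[None],np.zeros(3),np.zeros(3),np.array(p["camera_matrix"]),np.array(p["D"]))[0].ravel()
E
python3 - <<'E'
from h import *
a=cv2.imread("pics/scene0.png")[140:240,260:360]; b=cv2.imread("pics/side0.png")[180:310,270:370]
b=b[:100+30]
cv2.imwrite("pics/crop.png",np.hstack([cv2.resize(a,(390,390),interpolation=2),cv2.resize(b,(390,507),interpolation=2)[:390]]))
for n,ps in dict(scene=[(296.5,160),(317,188.5)],side=[(316.5,215.5),(327.5,191)]).items():
    for uv in ps: print(n,uv,plane(n,uv,.122).round(4))
for nm,uv,z in [("tub",(281,314),.03),("red",(298,273),.04),("wall?",(265,175),0),("fluid",(322,180),.06)]: print(nm,plane("side",uv,z).round(3))
E
```

```text
scene (296.5, 160) [0.4879 0.2569 0.122 ]
scene (317, 188.5) [0.4895 0.1309 0.122 ]
side (316.5, 215.5) [0.4854 0.2653 0.122 ]
side (327.5, 191) [0.4832 0.1383 0.122 ]
tub [0.508 0.468 0.03 ]
red [0.503 0.361 0.04 ]
wall? [ 0.758 -0.202  0.   ]
fluid [ 0.533 -0.067  0.06 ]
```

View pics/crop.png

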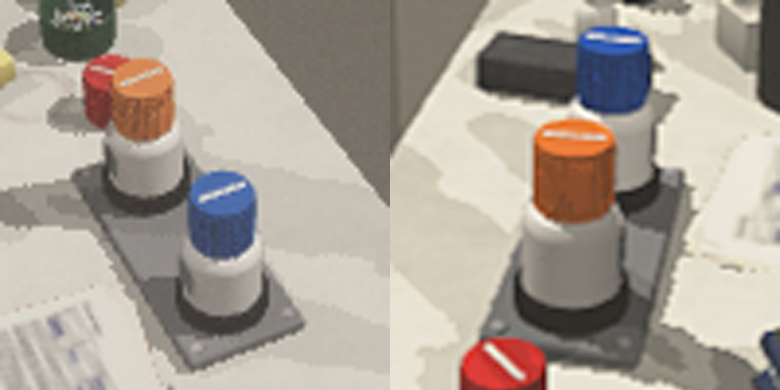

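The crop confirms it: the orange cap stands on the far bottle, with its top centre at scene (296,160) and side (317,215). That puts it near (0.487, 0.262). The red decoy is low on the desk. I'll move above the orange cap.

>>> {"method": "step_arm", "body": {"moves": [[[-40, -16, 0], [0, 0, 0], 85], [[-80, -32, 0], [0, 0, 0], 85], [[-120, -48, 0], [0, 0, 0], 85], [[-158, -63, 0], [0, 0, 0], 85], [[-196, -78, 0], [0, 0, 0], 85], [[-234, -94, 0], [0, 0, 0], 85], [[-272, -109, 0], [0, 0, 0], 85], [[-305, -122, 0], [0, 0, 0], 85]], "grip_force": 25}}

```text
clock: 0.77
tcp_pos: [0.4689, 0.2798, 0.231]
orientation: [-0.0, 0.217, 0.976, -0.0]
wrist_force: [0.8, 1.4, 0.4]
finger_gap: 0.0854
grip_force: 0.0
```

>>> {"method": "step_arm", "body": {"moves": [[[-25, -10, 0], [0, 0, 0], 85], [[-25, -10, 0], [0, 0, 0], 85], [[-25, -10, 0], [0, 0, 0], 85]]}}

```text
clock: 1.02
tcp_pos: [0.4868, 0.2609, 0.2306]
orientation: [-0.001, 0.218, 0.976, -0.0]
wrist_force: [-0.4, 0.7, 0.4]
finger_gap: 0.0848
grip_force: 0.0
```

Run:
```python
from h import *
from workcell import telemetry
s=telemetry.get_state(); print(s["clock"],s["tcp_pos"],s["orientation"],s["joint_pos"])
p=imaging.camera_params("wrist"); im=imaging.read_camera("wrist"); cv2.imwrite("pics/w1.png",im[:,:,::-1])
print(np.round(p["pose"],3).tolist())
hsv=cv2.cvtColor(im,cv2.COLOR_RGB2HSV); m=cv2.inRange(hsv,(6,130,100),(20,255,255))
n,l,st,c=cv2.connectedComponentsWithStats(m)
for i in range(1,n):
    if st[i,4]>300: print(st[i],c[i],plane("wrist",c[i],.122,p))
```

```text
1.0167 [0.48684203 0.26093832 0.23063394] [-6.16299058e-04  2.17807730e-01  9.75991480e-01 -2.10436559e-04] [ 3.46505081e-01  2.70267100e-01 -1.41648955e-02  1.28763038e+00
  3.05846271e-04  7.85640398e-01]
[[0.426, -0.855, -0.297, 0.409], [0.905, 0.402, 0.14, 0.297], [-0.0, -0.328, 0.945, 0.373], [0.0, 0.0, 0.0, 1.0]]
[ 569    6   71  112 5152] [607.55648292  64.50562888] [0.48321057 0.52721958 0.122     ]
[ 298  165   48   52 1750] [321.34571429 190.424     ] [0.48145288 0.26467094 0.122     ]
```

View pics/w1.png

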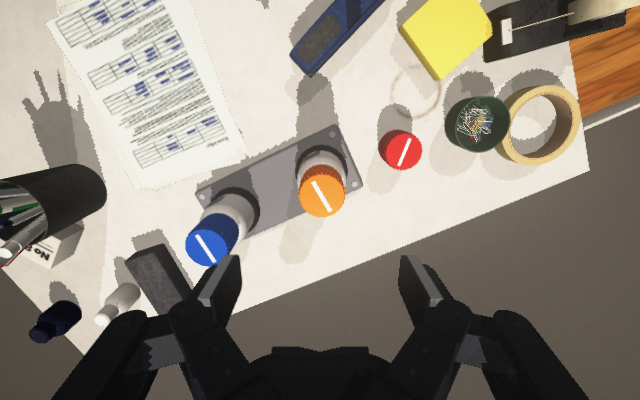

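The wrist view shows the orange cap with its top centre near (322,197), blue at (207,245) and red at (401,151). Next I'll refine the cap centre from its white line.

Run:
```python
from h import *
p=imaging.camera_params("wrist"); im=cv2.imread("pics/w1.png")
r=im[170:225,295:350]; m=cv2.inRange(r,(170,170,170),(255,255,255))
n,l,st,c=cv2.connectedComponentsWithStats(m)
for i in range(1,n):
    x,y,w,h,a=st[i]
    if a>15 and x>0 and y>0 and x+w<55 and y+h<55:
        uv=c[i]+[295,170]; X=plane("wrist",uv,.122,p); print(st[i],uv,X)
        ys,xs=np.where(l==i); vx,vy,_,_=cv2.fitLine(np.c_[xs,ys].astype(np.float32),2,0,.01,.01).ravel()
        d=plane("wrist",uv+[15*vx,15*vy],.122,p)-plane("wrist",uv-[15*vx,15*vy],.122,p); print("line ang",np.degrees(np.arctan2(d[1],d[0])))
```

```text
[46  1  5 15 37] [343.37837838 178.54054054] [0.47882847 0.28889842 0.122     ]
line ang -10.254455383515298
[ 3  6  3 12 19] [298.68421053 181.31578947] [0.46367809 0.25024085 0.122     ]
line ang 145.95912819954341
[ 16  11  21  31 154] [321.18181818 196.13636364] [0.48569404 0.26303439 0.122     ]
line ang 4.586921955901921
```

>>> {"method": "step_arm", "body": {"moves": [[[2, 1, 30], [0, 0, 0], 85], [[2, 1, 60], [0, 0, 0], 85], [[2, 1, 90], [0, 0, 0], 85], [[2, 1, 110], [0, 0, 0], 85], [[2, 1, 128], [0, 0, 0], 85], [[2, 1, 140], [0, 0, 0], 85], [[2, 1, 140], [0, 0, 0], 85], [[2, 1, 140], [0, 0, 0], 85]]}}

```text
clock: 1.73
tcp_pos: [0.4832, 0.2649, 0.0909]
orientation: [-0.001, 0.215, 0.977, -0.0]
wrist_force: [-0.5, 0.5, 1.3]
finger_gap: 0.0851
grip_force: 0.0
```

>>> {"method": "step_arm", "body": {"moves": [[[0, 0, 0], [0, 0, 0], 60], [[0, 0, 0], [0, 0, 0], 50], [[0, 0, 0], [0, 0, 0], 40], [[0, 0, 0], [0, 0, 0], 35], [[0, 0, 0], [0, 0, 0], 35], [[0, 0, 0], [0, 0, 0], 35], [[0, 0, 0], [0, 0, 0], 35], [[0, 0, 0], [0, 0, 0], 35]], "grip_force": 25}}

```text
clock: 2.4
tcp_pos: [0.4854, 0.2645, 0.0925]
orientation: [0.001, 0.216, 0.976, 0.001]
wrist_force: [-1.8, 0.8, 5.2]
finger_gap: 0.043
grip_force: 25.0
```

Run:
```python
from h import *
from workcell import telemetry
s=telemetry.get_state(); print({k:np.round(v,4) for k,v in s.items()})
a=imaging.read_camera("side")[140:300,240:400,::-1]; w=imaging.read_camera("wrist")[140:300,240:400,::-1]
cv2.imwrite("pics/grip.png",cv2.resize(np.hstack([a,w]),(800,400),interpolation=2))
```

```text
{'clock': np.float64(2.4), 'joint_pos': array([ 3.533e-01,  3.495e-01, -2.553e-01,  9.639e-01,  6.000e-04,
        7.891e-01]), 'qvel': array([ 0.0003,  0.0003,  0.0015, -0.0006,  0.0005,  0.0003]), 'tau': array([-6.89800e-01, -4.38882e+01,  2.53471e+01, -4.95400e-01,
       -2.94900e-01,  3.30000e-03]), 'tcp_pos': array([0.4854, 0.2645, 0.0925]), 'orientation': array([7.000e-04, 2.162e-01, 9.764e-01, 8.000e-04]), 'wrist_force': array([-1.7946,  0.8114,  5.1743]), 'ft_torque': array([ 0.1279,  0.2661, -0.0202]), 'grip_force': np.float64(24.9725), 'finger_gap': np.float64(0.043)}
```

View pics/grip.png

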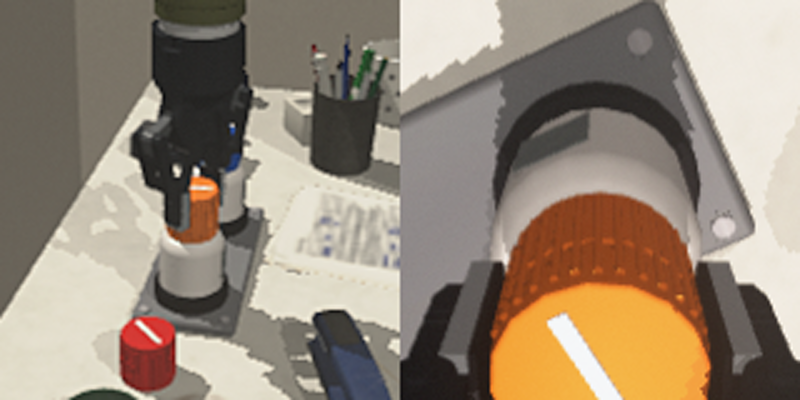

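The cap is gripped squarely, with the pads either side of its upper part (wrist crop about (475,320) and (735,320)). First try: counter-clockwise from above, which is negative about tool z, in small steps while watching the torque.

>>> {"method": "step_arm", "body": {"moves": [[[0, 0, 0], [0, 0, -0.06], 35], [[0, 0, 0], [0, 0, -0.12], 35], [[0, 0, 0], [0, 0, -0.18], 35], [[0, 0, 0], [0, 0, -0.18], 35]]}}

```text
clock: 2.83
tcp_pos: [0.4856, 0.264, 0.0925]
orientation: [0.001, 0.127, 0.992, 0.0]
wrist_force: [-1.3, -1.1, 6.1]
finger_gap: 0.0434
grip_force: 25.1
```

```bash
cat > st.py <<'E'
from h import *
from workcell import telemetry
s=telemetry.get_state(); print({k:np.round(s[k],4).tolist() for k in ["clock","joint_pos","tcp_pos","orientation","wrist_force","ft_torque","grip_force","finger_gap"]})
q=s["orientation"]; print("yaw",np.degrees(2*np.arctan2(q[2],q[1])))
E
python3 st.py
```

```text
{'clock': 2.8333, 'joint_pos': [0.3529, 0.3496, -0.2553, 0.964, -0.0005, 0.6069], 'tcp_pos': [0.4856, 0.264, 0.0925], 'orientation': [0.0009, 0.1266, 0.9919, 0.0002], 'wrist_force': [-1.2554, -1.133, 6.1008], 'ft_torque': [-0.2014, 0.2182, -0.0493], 'grip_force': 25.1086, 'finger_gap': 0.0434}
yaw 165.4492792527391
```

>>> {"method": "step_arm", "body": {"moves": [[[0, 0, 0], [0, 0, -0.06], 35], [[0, 0, 0], [0, 0, -0.12], 35], [[0, 0, 0], [0, 0, -0.18], 35], [[0, 0, 0], [0, 0, -0.18], 35]]}}

```text
clock: 3.17
tcp_pos: [0.4852, 0.2636, 0.0923]
orientation: [0.001, 0.038, 0.999, -0.0]
wrist_force: [-0.8, -1.1, 5.2]
finger_gap: 0.0432
grip_force: 25.3
```

```bash
python3 st.py
```

```text
{'clock': 3.1667, 'joint_pos': [0.3526, 0.3496, -0.2558, 0.9643, -0.0007, 0.4281], 'tcp_pos': [0.4852, 0.2636, 0.0923], 'orientation': [0.0006, 0.0377, 0.9993, -0.0001], 'wrist_force': [-0.8195, -1.1348, 5.2035], 'ft_torque': [-0.3429, 0.2787, -0.6144], 'grip_force': 25.3106, 'finger_gap': 0.0432}
yaw 175.67439017570288
```

The torque jumped to -0.61 N·m at about 20°, which is the hard stop, so that direction tightens. This is the reverse thread, and it loosens clockwise from above (positive about tool z).

>>> {"method": "step_arm", "body": {"moves": [[[0, 0, 0], [0, 0, 0.1], 35], [[0, 0, 0], [0, 0, 0.2], 35], [[0, 0, 0], [0, 0, 0.3], 35], [[0, 0, 0], [0, 0, 0.4], 35], [[0, 0, 0], [0, 0, 0.5], 35], [[0, 0, 0], [0, 0, 0.6], 35], [[0, 0, 0], [0, 0, 0.7], 35], [[0, 0, 0], [0, 0, 0.7], 35]]}}

```text
clock: 3.83
tcp_pos: [0.4859, 0.2643, 0.0923]
orientation: [0.001, 0.38, 0.925, 0.001]
wrist_force: [0.9, 1.1, 4.6]
finger_gap: 0.043
grip_force: 25.2
```

```bash
python3 st.py
```

```text
{'clock': 3.8333, 'joint_pos': [0.3531, 0.35, -0.2552, 0.963, 0.0, 1.1316], 'tcp_pos': [0.4859, 0.2643, 0.0923], 'orientation': [0.0009, 0.3795, 0.9252, 0.0009], 'wrist_force': [0.9275, 1.0934, 4.6062], 'ft_torque': [0.0284, -0.1111, 0.0038], 'grip_force': 25.2421, 'finger_gap': 0.043}
yaw 135.3935132623682
```

>>> {"method": "step_arm", "body": {"moves": [[[0, 0, 0], [0, 0, 0.12], 35], [[0, 0, 0], [0, 0, 0.24], 35], [[0, 0, 0], [0, 0, 0.36], 35], [[0, 0, 0], [0, 0, 0.48], 35], [[0, 0, 0], [0, 0, 0.6], 35], [[0, 0, 0], [0, 0, 0.72], 35], [[0, 0, 0], [0, 0, 0.84], 35], [[0, 0, 0], [0, 0, 0.88], 35]]}}

```text
clock: 4.5
tcp_pos: [0.4865, 0.2648, 0.0924]
orientation: [0.0, 0.737, 0.676, 0.002]
wrist_force: [2.3, 2.6, 2.5]
finger_gap: 0.0431
grip_force: 25.2
```

>>> {"method": "step_arm", "body": {"moves": [[[0, 0, 0], [0, 0, 0], 35], [[0, 0, 0], [0, 0, 0], 35]]}}

```text
clock: 4.67
tcp_pos: [0.4865, 0.2648, 0.0923]
orientation: [0.0, 0.735, 0.678, 0.002]
wrist_force: [4.2, 1.9, 5.2]
finger_gap: 0.0431
grip_force: 25.3
```

```bash
python3 st.py
python3 - <<'E'
from h import *
p=imaging.camera_params("wrist"); im=imaging.read_camera("wrist")[:,:,::-1]; cv2.imwrite("pics/turn.png",im)
E
```

```text
{'clock': 4.6667, 'joint_pos': [0.3533, 0.3503, -0.2548, 0.9619, 0.0006, 2.0059], 'tcp_pos': [0.4865, 0.2648, 0.0923], 'orientation': [0.0005, 0.7354, 0.6776, 0.0019], 'wrist_force': [4.2063, 1.9178, 5.2401], 'ft_torque': [0.5559, -0.7326, -0.0108], 'grip_force': 25.2666, 'finger_gap': 0.0431}
yaw 85.31179002586788
```

View pics/turn.png

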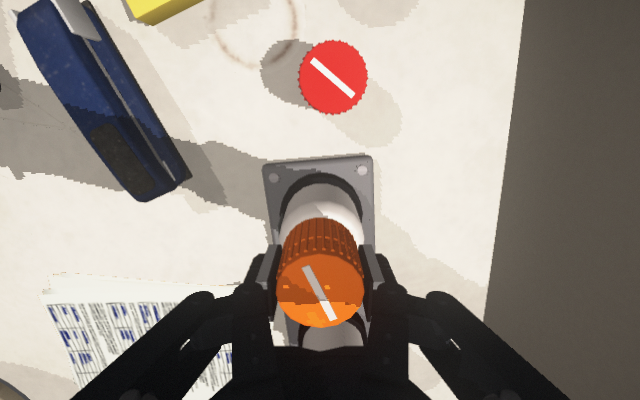

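The line still sits as it did at the grasp, running (304,267) to (335,320), so the cap turned with the gripper by about 70°, and the torque is near zero. Next I lift gently and check.

>>> {"method": "step_arm", "body": {"moves": [[[0, 0, -3], [0, 0, 0], 35], [[0, 0, -6], [0, 0, 0], 35], [[0, 0, -9], [0, 0, 0], 35], [[0, 0, -12], [0, 0, 0], 35], [[0, 0, -12], [0, 0, 0], 35]]}}

```text
clock: 5.13
tcp_pos: [0.4862, 0.2644, 0.1033]
orientation: [0.0, 0.736, 0.677, 0.001]
wrist_force: [5.6, 1.8, -1.8]
finger_gap: 0.0433
grip_force: 26.6
```

```bash
python3 st.py
```

```text
{'clock': 5.1333, 'joint_pos': [0.3531, 0.3413, -0.2384, 0.9888, -0.0001, 2.0069], 'tcp_pos': [0.4862, 0.2644, 0.1033], 'orientation': [0.0005, 0.7358, 0.6772, 0.0011], 'wrist_force': [5.6321, 1.7711, -1.7863], 'ft_torque': [0.5788, -1.2706, -0.0264], 'grip_force': 26.6493, 'finger_gap': 0.0433}
yaw 85.24635928623786
```

>>> {"method": "step_arm", "body": {"moves": [[[0, 1, -6], [0, 0, 0], 35], [[0, 1, -14], [0, 0, 0], 35], [[0, 1, -24], [0, 0, 0], 35], [[0, 1, -38], [0, 0, 0], 35], [[0, 1, -54], [0, 0, 0], 35], [[0, 1, -70], [0, 0, 0], 35], [[0, 1, -82], [0, 0, 0], 35], [[0, 1, -89], [0, 0, 0], 35]]}}

```text
clock: 5.8
tcp_pos: [0.4855, 0.2638, 0.1942]
orientation: [0.0, 0.736, 0.677, 0.0]
wrist_force: [0.1, 0.4, -0.9]
finger_gap: 0.0435
grip_force: 27.0
```

>>> {"method": "step_arm", "body": {"moves": [[[0, 0, 0], [0, 0, 0], 35], [[0, 0, 0], [0, 0, 0], 35], [[0, 0, 0], [0, 0, 0], 35], [[0, 0, 0], [0, 0, 0], 35], [[0, 0, 0], [0, 0, 0], 35], [[0, 0, 0], [0, 0, 0], 35]]}}

```text
clock: 6.3
tcp_pos: [0.4854, 0.2638, 0.1916]
orientation: [-0.0, 0.736, 0.676, -0.001]
wrist_force: [-0.1, 0.5, -0.3]
finger_gap: 0.0431
grip_force: 27.0
```

```bash
python3 st.py
python3 - <<'E'
from h import *
a=imaging.read_camera("side")[100:300,220:420,::-1]; w=imaging.read_camera("scene")[100:300,200:400,::-1]
cv2.imwrite("pics/end.png",cv2.resize(np.hstack([a,w]),(800,400),interpolation=2))
E
```

```text
{'clock': 6.3, 'joint_pos': [0.3525, 0.2851, -0.0903, 1.1966, 0.0, 2.0082], 'tcp_pos': [0.4854, 0.2638, 0.1916], 'orientation': [-0.0003, 0.7365, 0.6765, -0.0006], 'wrist_force': [-0.0639, 0.5141, -0.2762], 'ft_torque': [0.0139, -0.0053, -0.0213], 'grip_force': 27.0252, 'finger_gap': 0.0431}
yaw 85.13420363238592
```

View pics/end.png

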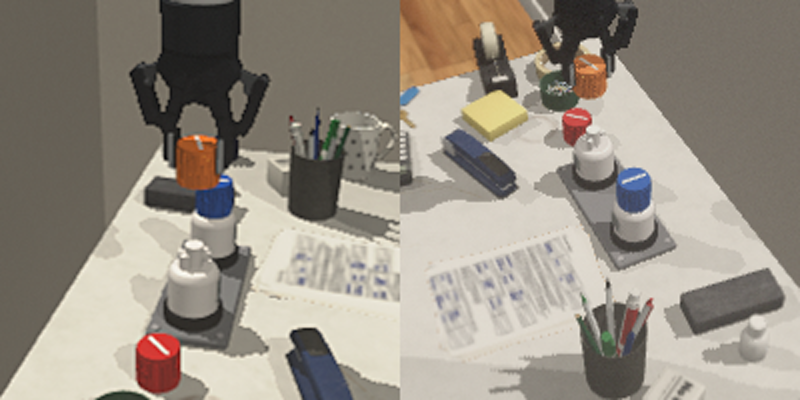

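The orange cap is held level in the gripper (crop (200,160) and (590,75)), well above its bare bottle. The blue cap and the loose things are undisturbed.

```bash
python3 -c "
from workcell import env; print(env.hand_in())"
```

```text
the job is handed in; nothing more can be done
None
```

The orange cap had the reverse thread and loosened clockwise; I unscrewed it about 70°, lifted it about 10 cm, and handed the job in with it held level and still, the blue cap still on its bottle and the other items left alone.

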